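# Put the chromatography columns away in their own cases

### The arm

A 6-joint arm with a two-finger parallel gripper is mounted at the origin on the work surface. World frame = base frame: x ahead of the robot, y to its left, z up, the work surface at z = 0. Lengths are in mm, angles in rad, forces in N, time in s.
With the tool pointing down it reaches from about 275 to 850 mm from the base axis. Payload 19 kg.
Tool frame: the origin (TCP) lies between the finger pads; the fingertips stand 22 mm ahead of it and the grasp point (between the pads) lies 3 mm ahead of it; z points along the fingers, y is the line along which they close (so a half turn about z gives the same grasp; the last joint's range is limited). The gripper opens to 85 mm and grips with 20 to 120 N. Pads are 22 mm wide; open, the fingers measure 114 mm over their backs; the gripper's body (76 mm by 85 mm) begins 54 mm behind the grasp point. The pads swing forward as they close: fully open they stand 13 mm farther back than shut.
Start: joints at [1.087, 0.15, 1.437, -0, 1.554, -0.134], TCP at [197.062, 540.148, 253.267] pointing down, gripper open.
Joint ranges: [-2.8, 2.8], [-0.68, 2.1], [0.12, 2.68], [-1.39, 4.53], [0.16, 2.79], [-2.81, 2.81]. Speed limits (rad/s): [1.89, 1.89, 2.22, 3.01, 3.01, 3.01].

### API

Orientations are given as a unit quaternion [x, y, z, w].
In Python, from workcell import manip gives the robot as it stands.
- The arm moves only by the tool arm_command, never from a script. Its argument "steps" is a list that holds one entry, the list of rows, each a list of 7 numbers: the shift along the tool's x, y, z normalised to -1 to 1, where 1 is 0.2 m, then the turn, a rotation vector about the tool's x, y, z normalised to -1 to 1, where 1 is 90 degrees, then the closure, from -1 (fully open) to 1 (shut). A call has 1 to 20 rows; each row is the pose to reach, as a shift and turn from the pose commanded when the call began, along the tool's axes at that moment; what a row does not reach only later rows make up. A row lasts 1/8 s, in which the tool goes at most 62.5 mm and 10.7 degrees, less where a joint would pass 70% of its speed; a pose out of reach is approached as far as the arm can. A call with a number of a shift or a turn outside -1 to 1 is refused whole. A call with a gripper value outside its range is refused whole. The fingers move at their own pace and stop on an object; "grip_force" is the grip in N (left out, the last holds). Time passes only in rows, so rows that repeat a pose let the fingers close. It gives the time, the measured TCP pose, the force, the opening and the grip force at its end, in the units of the state.
- manip.get_obs(): the state, without advancing time (a new reading comes with each control period).
- manip.get_image(name): name is "side" or "top" or "wrist"; returns the picture (400x640x3 uint8, blue, green, red); there is no depth.
- manip.camera_info(name): a dict with "camera_matrix" (3x3 intrinsics, pixels), "rvec" (rotation vector, rad) and "tvec" (3), from world to camera coordinates, as OpenCV has them; the wrist camera has in their place "tool_from_camera" (4x4, takes a point from camera to tool coordinates, whose origin is the TCP and whose axes are the flange's). Camera axes: x right, y down, z forward; pixel columns grow to the right and rows downward; lengths in mm; the calibration is good to about 2 mm. A picture is of the moment at which its call begins: read the wrist's pose just before it. camera_info takes no time and is no camera call.
- manip.close_job(): hands the job in; it is judged then, once.
The state is a dict: "t": time; "q": joint angles; "joint_velocities": joint speeds; "tau": joint torques, N m; "tcp_pos": TCP position; "ee_rot": TCP orientation; "force": force on the tool from outside, world axes, zero at the start; "torque": the same for the moment, N m; "opening": opening from 0.0 (shut) to 1.0 (fully open); "gripper_force": force on a finger pad.
Only numpy, scipy, OpenCV 4.12 (cv2) and the standard library are available. Lean on these libraries where they do the work, as an engineer would, in place of code of your own. Each camera call takes 0.05 s, during which the arm holds its last target. There are 200 camera calls.

### The job

Four steel chromatography columns belong in four cases, each in the case made for its length, but the second-longest column has been shut in the longest case by mistake. Swing the closed clear lid of the longest case back until it stays open by itself, lift the wrong column out, and lay every column in its own case, seated down in the trough along the case. Leave that lid open when you are done.

Things in the scene. Friction and masses are not known exactly. Their poses are not given: they have to be found in the camera images.
- column_50: Shortest column, 72 mm overall: steel tube 12.7 mm thick, bare for 34 mm; at each end a steel hexagon 20 mm over flats, 14 mm long, and a black plug 9 mm thick, 5 mm long. Origin on its axis at mid-length, own y along the tube, ends alike. Lies on a flat, axis 10 mm above its support. About 110 g.
- column_75: Second-shortest column, 97 mm overall: steel tube 12.7 mm thick, bare for 59 mm; at each end a steel hexagon 20 mm over flats, 14 mm long, and a black plug 9 mm thick, 5 mm long. Origin on its axis at mid-length, own y along the tube, ends alike. Lies on a flat, axis 10 mm above its support. About 140 g.
- column_100: Second-longest (starts in case_150) column, 122 mm overall: steel tube 12.7 mm thick, bare for 84 mm; at each end a steel hexagon 20 mm over flats, 14 mm long, and a black plug 9 mm thick, 5 mm long. Origin on its axis at mid-length, own y along the tube, ends alike. Lies on a flat, axis 10 mm above its support. About 170 g.
- column_150: Longest column, 172 mm overall: steel tube 12.7 mm thick, bare for 134 mm; at each end a steel hexagon 20 mm over flats, 14 mm long, and a black plug 9 mm thick, 5 mm long. Origin on its axis at mid-length, own y along the tube, ends alike. Lies on a flat, axis 10 mm above its support. About 230 g.
- case_50: Grey case (fixed) for the 72 mm column: 96 long (y) x 86 (x) x 40 mm, walls 3. Origin: centre of underside. Black insert with trough along y: floor 15 mm up, 28 wide, flaring to 42 at 27 up; seated column's axis 25 up. Middle 44 mm of y has no insert (for fingers; floor 3 up). Hinge along y at x +43, 41.5 up. Clear lid open, leaning back to x +130, 115 up.
- case_75: Grey case (fixed) for the 97 mm column: 121 long (y) x 86 (x) x 40 mm, walls 3. Origin: centre of underside. Black insert with trough along y: floor 15 mm up, 28 wide, flaring to 42 at 27 up; seated column's axis 25 up. Middle 44 mm of y has no insert (for fingers; floor 3 up). Hinge along y at x +43, 41.5 up. Clear lid open, leaning back to x +130, 115 up.
- case_100: Grey case (fixed) for the 122 mm column: 146 long (y) x 86 (x) x 40 mm, walls 3. Origin: centre of underside. Black insert with trough along y: floor 15 mm up, 28 wide, flaring to 42 at 27 up; seated column's axis 25 up. Middle 44 mm of y has no insert (for fingers; floor 3 up). Hinge along y at x +43, 41.5 up. Clear lid open, leaning back to x +130, 115 up.
- case_150: Grey case (fixed) for the 172 mm column: 196 long (y) x 86 (x) x 40 mm, walls 3. Origin: centre of underside. Black insert with trough along y: floor 15 mm up, 28 wide, flaring to 42 at 27 up; seated column's axis 25 up. Middle 44 mm of y has no insert (for fingers; floor 3 up). Hinge along y at x +43, 41.5 up. Clear lid starts closed, top 43 up; pull tab over the -x side.
- lid_150 (a joint): hinge angle of the clear lid of case_150 (86 mm wide, 3 mm thick, about 90 g): 0 closed, 1.57 upright, 2.45 leaning back on its stop. Moves freely: let go before upright it falls shut; past about 1.65 it falls open to the stop and stays.
- lid_150_tab (a point): grip point of the lid's pull tab, mid-front, 103 mm from the hinge, 41.5 mm above the bench when closed, only bench below. Tab 36 mm wide along y of case_150 (gripped by these two ends it can turn between the fingers as the lid swings), 8 mm thick, projecting 26 mm past lid edge and case wall; this point is 17 mm out from that edge.
Not all that is in view belongs to the job. What is shaped like the column_75 but brown is not meant.

How it is judged:
By the outcome, as a careful person would: the job done as asked, in the order asked, and still so for the second after the job is handed in, with the robot touching nothing.
It also fails if it takes over 120 s, if anything falls off the work surface, if the arm or the gripper's body presses on something with over 40 N, if the wrist force passes 120 N, or if a joint passes its speed limit or range.

## Working session

There is one attempt and no reset: what is moved stays moved. The work goes in short steps, Python scripts to look and compute and a tool call to move; the robot and the scene stay as the last step left them, time stands still between calls to the robot, and variables do not carry over. Pictures are saved under pics/ and viewed, at most 14 in all, crops included, and the job is handed in when it is done.

Besides the shell and the picture viewer there is one more tool, called after "Call:" in YAML: its name, and indented under it one key for each argument. arm_command: Moves the arm, as the interface text tells. Scaled input: -1 to 1 covers 0.2 m each way for a shift and 90 degrees each way for a turn. Its arguments: {"type":"object","properties":{"steps":{"type":"array"},"grip_force":{"type":"number"}},"required":["steps"]}

```bash
ls; mkdir -p pics; python3 - <<'E'
from workcell import manip
import cv2
for n in("top","side"):
    cv2.imwrite(f"pics/{n}0.png",manip.get_image(n)); print(n,manip.camera_info(n))
print(manip.camera_info("wrist"));print(manip.get_obs())
E
```

```text
pics
top {'camera_matrix': array([[419.10901274,   0.        , 311.16754264],
       [  0.        , 419.10901274, 200.98649044],
       [  0.        ,   0.        ,   1.        ]]), 'rvec': array([ 2.09543039, -2.13995528,  0.17545878]), 'tvec': array([-18.4965542 , 436.54401004, 890.77974091])}
side {'camera_matrix': array([[461.86337013,   0.        , 318.60729942],
       [  0.        , 461.86337013, 207.93210131],
       [  0.        ,   0.        ,   1.        ]]), 'rvec': array([ 2.43624223, -0.37165875,  0.10945949]), 'tvec': array([-411.63635956,  123.59212583, 1261.07472278])}
{'camera_matrix': array([[322.09005987,   0.        , 316.71622428],
       [  0.        , 322.09005987, 203.57621316],
       [  0.        ,   0.        ,   1.        ]]), 'tool_from_camera': array([[ 3.88773790e-04, -9.58389723e-01, -2.85462760e-01,
         7.29629487e+01],
       [ 9.99999823e-01,  5.01396383e-04, -3.21440947e-04,
         1.44192761e-01],
       [ 4.51195695e-04, -2.85462585e-01,  9.58389748e-01,
        -1.19499928e+02],
       [ 0.00000000e+00,  0.00000000e+00,  0.00000000e+00,
         1.00000000e+00]])}
{'t': 0.1, 'q': array([ 1.08697909e+00,  1.50899495e-01,  1.43796531e+00,  4.34824958e-05,
        1.55378690e+00, -1.34030375e-01]), 'joint_velocities': array([ 0.00048763, -0.00021621, -0.0020665 ,  0.00025734, -0.00045933,
        0.00128571]), 'tau': array([ 4.37278868e-03, -7.14378333e+01, -5.71800399e+01, -1.80704501e-04,
        6.78346856e-03,  1.46499883e-05]), 'tcp_pos': array([196.98044252, 539.99553145, 252.7574303 ]), 'ee_rot': array([ 1.74003545e-01,  9.84744883e-01, -4.97850775e-04, -1.81702821e-04]), 'force': array([0.19064887, 0.97859979, 0.54629135]), 'torque': array([-0.0764042 , -0.03473071, -0.03919914]), 'gripper_force': 0.0, 'opening': 0.9976468291781783}
```

View pics/top0.png

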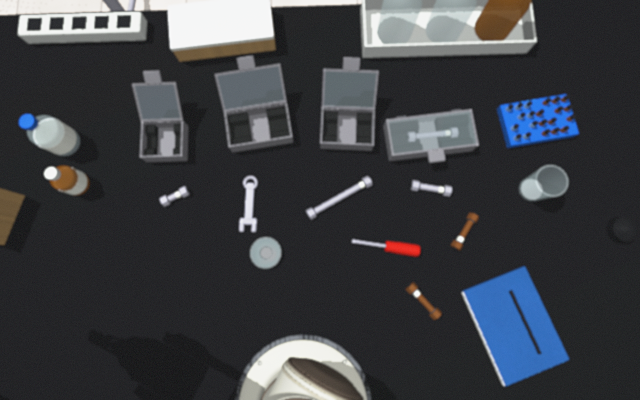

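View pics/side0.png

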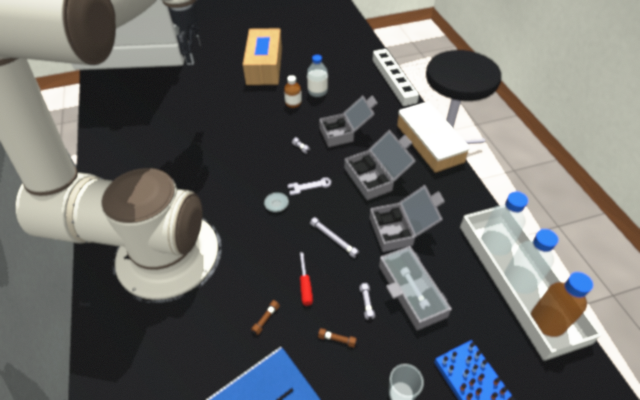

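```bash
cat > h.py <<'E'
import numpy as np, cv2
from workcell import manip
from scipy.spatial.transform import Rotation as R
def w(name,uv,z):
    c=manip.camera_info(name); Rm=cv2.Rodrigues(c["rvec"])[0]; o=-Rm.T@c["tvec"]
    uv1=np.array([*uv,1.]); d=Rm.T@np.linalg.solve(c["camera_matrix"],uv1)
    return o+d*(z-o[2])/d[2]
def crop(im,x,y,wd,ht,s,f):
    cv2.imwrite(f,cv2.resize(im[y:y+ht,x:x+wd],None,fx=s,fy=s,interpolation=cv2.INTER_CUBIC))
E
python3 - <<'E'
from h import *
im=cv2.imread("pics/top0.png")
crop(im,120,65,200,150,4,"pics/a.png");crop(im,300,60,200,150,4,"pics/b.png")
E
```

```text
(no output)
```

View pics/a.png

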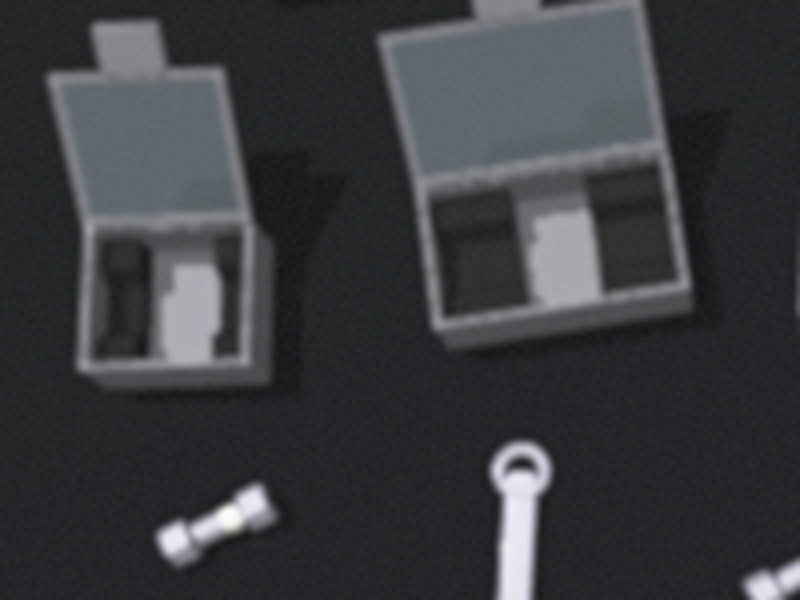

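View pics/b.png

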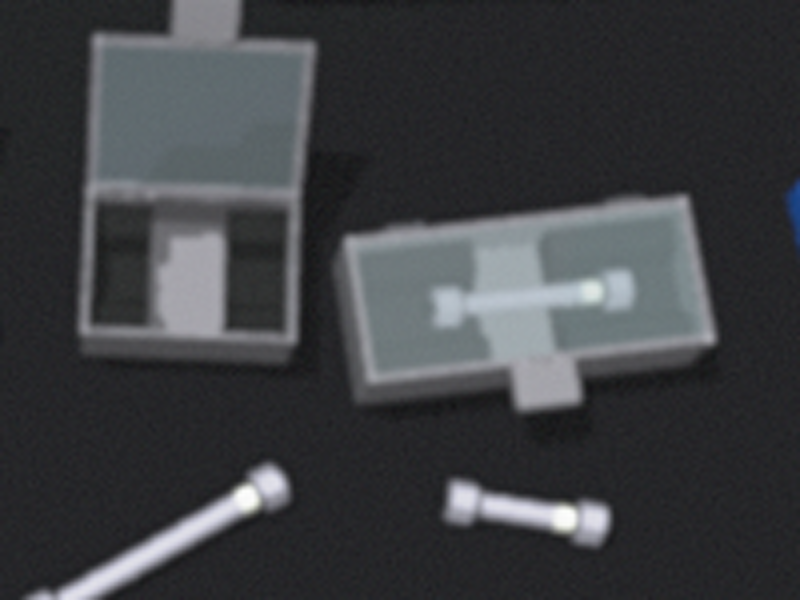

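```bash
python3 - <<'E'
from h import *
f=lambda p,o:[(p[0]+.5)/4-.5+o[0],(p[1]+.5)/4-.5+o[1]]
A=(120,65);B=(300,60)
cases={"50":(A,[(82,369),(248,365),(251,218),(89,222)],40),"100":(A,[(436,328),(690,290),(664,153),(418,182)],40),
"75":(B,[(81,335),(297,343),(303,195),(90,190)],40),"150":(B,[(368,385),(716,343),(690,199),(345,238)],43),"tab":(B,[(518,412),(583,403)],45.)}
for k,(o,ps,z) in cases.items():
    P=np.array([w("top",f(p,o),z) for p in ps])[:,:2]
    L=np.linalg.norm(np.roll(P,-1,0)-P,axis=1)
    if len(P)==4:
        yv=(P[0]-P[1])+(P[3]-P[2]); xv=(P[3]-P[0])+(P[2]-P[1])
        print(k,P.mean(0).round(1),L.round(1),"yaw from y",np.degrees(np.arctan2(-yv[0],yv[1])).round(1),"from x",np.degrees(np.arctan2(xv[1],xv[0])).round(1))
    else: print(k,P.round(1))
cols={"50":[f((177,543),A),f((257,506),A)],"75":[f((462,501),B),f((593,523),B)],"150":[f((269,487),B),(311.5,212)],"100":[f((447,306),B),f((618,289),B)]}
for k,ps in cols.items():
    P=np.array([w("top",p,25 if k=="100" else 12) for p in ps])[:,:2]; d=P[0]-P[1]
    print(k,P.mean(0).round(1),"hexdist",np.linalg.norm(d).round(1),"yaw",np.degrees(np.arctan2(-d[0],d[1])).round(1))
E
```

```text
50 [591.5 313.7] [95.2 88.4 94.5 88.5] yaw from y -0.0 from x 0.8
100 [619.   92.2] [146.6  84.8 143.8  89.4] yaw from y 6.5 from x 8.6
75 [ 609.  -114.9] [122.6  89.1 122.9  87.7] yaw from y -3.3 from x -4.8
150 [ 587.6 -304.9] [197.3  86.3 198.6  87.8] yaw from y 5.5 from x 5.0
tab [[ 516.2 -292.8]
 [ 520.5 -329.3]]
50 [460.7 289.3] hexdist 50.1 yaw 24.4
75 [ 466.  -303.1] hexdist 75.0 yaw -11.2
150 [449.9 -91.9] hexdist 145.9 yaw -152.0
100 [ 589.8 -311.4] hexdist 99.3 yaw 4.5
```

```bash
cat > plan.py <<'E'
import numpy as np, json
def plan(start,calls):
    """start=(x,y,z,psi_deg); calls: lists of (x,y,z,psi,closure,repeats); tool pointing down."""
    s=np.array(start,float)
    for c in calls:
        p=np.radians(s[3]); X=np.array([-np.cos(p),-np.sin(p),0]);Y=np.array([-np.sin(p),np.cos(p),0]);Z=np.array([0,0,-1.])
        M=np.array([X,Y,Z]); rows=[]
        for x,y,z,psi,g,n in c:
            d=np.round(M@(np.array([x,y,z])-s[:3])/200,3); t=round(-(psi-s[3])/90,3)
            if abs(d).max()>1 or abs(t)>1: print("!!RANGE",d,t)
            rows+= [[*d.tolist(),0,0,t,g]]*n
        if len(rows)>20: print("!!LEN",len(rows))
        # last row pose
        r=rows[-1]; s=np.array([*(s[:3]+M.T@(np.array(r[:3])*200)),s[3]-r[5]*90])
        print(json.dumps([rows]).replace(" ",""),len(rows))
    print("end",s.round(2).tolist())
def case(c,psi,dx,dy):
    p=np.radians(psi); return np.array(c)+dx*np.array([np.cos(p),np.sin(p)])+dy*np.array([-np.sin(p),np.cos(p)])
C={"50":((591.5,313.7),.4),"100":((619,92.2),7.3),"75":((609,-114.9),-4),"150":((587.6,-304.9),5.3)}
E
python3 - <<'E'
from plan import *
c,p=C["150"]; T=case(c,p,-60,0); print(T)
plan((197.06,540.15,253.27,-20),[
 [(330,400,250,-10,-1,5)],[(440,210,250,-5,-1,5)],[(460,20,250,0,-1,5)],[(490,-160,250,5.3,-1,5)],
 [(*T,200,5.3,-1,6)],[(*T,51,5.3,-1,6),(*T,51,5.3,0.5,10)],
 [(*case(c,p,43-103*np.cos(a),0),51+103*np.sin(a),5.3,.5,1 if a<1.89 else 3) for a in np.linspace(0,1.9,14)[1:]]])
E
```

```text
[ 527.85651811 -310.44223525]
[[[-0.864,-0.431,0.016,0,0,-0.111,-1],[-0.864,-0.431,0.016,0,0,-0.111,-1],[-0.864,-0.431,0.016,0,0,-0.111,-1],[-0.864,-0.431,0.016,0,0,-0.111,-1],[-0.864,-0.431,0.016,0,0,-0.111,-1]]] 5
[[[-0.707,-0.84,0.0,0,0,-0.056,-1],[-0.707,-0.84,0.0,0,0,-0.056,-1],[-0.707,-0.84,0.0,0,0,-0.056,-1],[-0.707,-0.84,0.0,0,0,-0.056,-1],[-0.707,-0.84,0.0,0,0,-0.056,-1]]] 5
[[[-0.182,-0.938,0.0,0,0,-0.055,-1],[-0.182,-0.938,0.0,0,0,-0.055,-1],[-0.182,-0.938,0.0,0,0,-0.055,-1],[-0.182,-0.938,0.0,0,0,-0.055,-1],[-0.182,-0.938,0.0,0,0,-0.055,-1]]] 5
[[[-0.15,-0.9,0.0,0,0,-0.059,-1],[-0.15,-0.9,0.0,0,0,-0.059,-1],[-0.15,-0.9,0.0,0,0,-0.059,-1],[-0.15,-0.9,0.0,0,0,-0.059,-1],[-0.15,-0.9,0.0,0,0,-0.059,-1]]] 5
[[[-0.119,-0.766,0.25,0,0,-0.0,-1],[-0.119,-0.766,0.25,0,0,-0.0,-1],[-0.119,-0.766,0.25,0,0,-0.0,-1],[-0.119,-0.766,0.25,0,0,-0.0,-1],[-0.119,-0.766,0.25,0,0,-0.0,-1],[-0.119,-0.766,0.25,0,0,-0.0,-1]]] 6
[[[-0.0,-0.0,0.745,0,0,-0.0,-1],[-0.0,-0.0,0.745,0,0,-0.0,-1],[-0.0,-0.0,0.745,0,0,-0.0,-1],[-0.0,-0.0,0.745,0,0,-0.0,-1],[-0.0,-0.0,0.745,0,0,-0.0,-1],[-0.0,-0.0,0.745,0,0
[... 177 characters left out ...]
.745,0,0,-0.0,0.5],[-0.0,-0.0,0.745,0,0,-0.0,0.5],[-0.0,-0.0,0.745,0,0,-0.0,0.5],[-0.0,-0.0,0.745,0,0,-0.0,0.5],[-0.0,-0.0,0.745,0,0,-0.0,0.5]]] 16
[[[-0.006,-0.0,-0.075,0,0,-0.0,0.5],[-0.022,-0.0,-0.148,0,0,-0.0,0.5],[-0.049,-0.0,-0.218,0,0,-0.0,0.5],[-0.086,-0.0,-0.284,0,0,-0.0,0.5],[-0.132,-0.0,-0.343,0,0,-0.0,0.5],[-0.186,-0.0,-0.396,0,0,-0.0,0.5],[-0.247,-0.0,-0.439,0,0,-0.0,0.5],[-0.314,-0.0,-0.474,0,0,-0.0,0.5],[-0.385,-0.0,-0.498,0,0,-0.0,0.5],[-0.459,-0.0,-0.512,0,0,-0.0,0.5],[-0.534,-0.0,-0.514,0,0,-0.0,0.5],[-0.609,-0.0,-0.506,0,0,-0.0,0.5],[-0.682,-0.0,-0.487,0,0,-0.0,0.5],[-0.682,-0.0,-0.487,0,0,-0.0,0.5],[-0.682,-0.0,-0.487,0,0,-0.0,0.5]]] 15
end [663.59, -297.81, 148.47, 5.29]
```

Call:
arm_command:
  steps:
    - [[-0.864,-0.431,0.016,0,0,-0.111,-1],[-0.864,-0.431,0.016,0,0,-0.111,-1],[-0.864,-0.431,0.016,0,0,-0.111,-1],[-0.864,-0.431,0.016,0,0,-0.111,-1],[-0.864,-0.431,0.016,0,0,-0.111,-1]]

```text
t: 0.72
tcp_pos: [330.0, 399.8, 249.9]
ee_rot: [0.088, 0.996, -0.0, -0.0]
force: [0.4, 1.0, 0.2]
opening: 1.0
gripper_force: 0.0
```

As planned; continuing.

Call:
arm_command:
  steps:
    - [[-0.707,-0.84,0,0,0,-0.056,-1],[-0.707,-0.84,0,0,0,-0.056,-1],[-0.707,-0.84,0,0,0,-0.056,-1],[-0.707,-0.84,0,0,0,-0.056,-1],[-0.707,-0.84,0,0,0,-0.056,-1]]

```text
t: 1.35
tcp_pos: [440.2, 209.6, 249.9]
ee_rot: [0.044, 0.999, -0.0, -0.0]
force: [-0.1, -0.5, 0.2]
opening: 0.998
gripper_force: 0.0
```

Call:
arm_command:
  steps:
    - [[-0.182,-0.938,0,0,0,-0.055,-1],[-0.182,-0.938,0,0,0,-0.055,-1],[-0.182,-0.938,0,0,0,-0.055,-1],[-0.182,-0.938,0,0,0,-0.055,-1],[-0.182,-0.938,0,0,0,-0.055,-1]]

```text
t: 1.98
tcp_pos: [459.7, 21.1, 250.1]
ee_rot: [0.0, 1.0, 0.0, -0.0]
force: [-0.3, -0.4, -0.2]
opening: 0.998
gripper_force: 0.0
```

Call:
arm_command:
  steps:
    - [[-0.15,-0.9,0,0,0,-0.059,-1],[-0.15,-0.9,0,0,0,-0.059,-1],[-0.15,-0.9,0,0,0,-0.059,-1],[-0.15,-0.9,0,0,0,-0.059,-1],[-0.15,-0.9,0,0,0,-0.059,-1]]

```text
t: 2.6
tcp_pos: [489.9, -158.3, 249.9]
ee_rot: [-0.047, 0.999, 0.0, -0.0]
force: [0.5, 0.4, -0.5]
opening: 1.001
gripper_force: 0.0
```

Call:
arm_command:
  steps:
    - [[-0.119,-0.766,0.25,0,0,0,-1],[-0.119,-0.766,0.25,0,0,0,-1],[-0.119,-0.766,0.25,0,0,0,-1],[-0.119,-0.766,0.25,0,0,0,-1],[-0.119,-0.766,0.25,0,0,0,-1],[-0.119,-0.766,0.25,0,0,0,-1]]

```text
t: 3.35
tcp_pos: [527.6, -309.0, 201.0]
ee_rot: [-0.047, 0.999, -0.0, 0.0]
force: [-0.0, -0.6, 1.1]
opening: 0.999
gripper_force: 0.0
```

Take a wrist picture from above the tab as a check.

```bash
python3 - <<'E'
from h import *
o=manip.get_obs(); im=manip.get_image("wrist"); cv2.imwrite("pics/w1.png",im)
# predicted pixels of tab point, lid near corners, column ends
c=manip.camera_info("wrist"); T=c["tool_from_camera"]; Rt=R.from_quat(o["ee_rot"]).as_matrix()
from plan import case,C
cc,p=C["150"]
def pr(P):
    t=Rt.T@(np.array(P)-o["tcp_pos"]); q=np.linalg.inv(T)@[*t,1]; u=c["camera_matrix"]@q[:3]; return (u[:2]/u[2]).round(1)
for n,dx,dy,z in [("tab",-60,0,45.5),("tipL",-69,18,45.5),("tipR",-69,-18,45.5),("nearL",-43,98,43),("nearR",-43,-98,43),("ctr",0,0,43),("c100L",0,55-6.5,35),("c100R",0,-55-6.5,35)]:
    print(n,pr([*case(cc,p,dx,dy),z]))
E
```

```text
tab [315.  193.8]
tipL [335.5 183.9]
tipR [294.4 183.8]
nearL [423.2 211.4]
nearR [206.8 211. ]
ctr [315.  254.6]
c100L [365.2 251. ]
c100R [251.5 250.8]
```

View pics/w1.png

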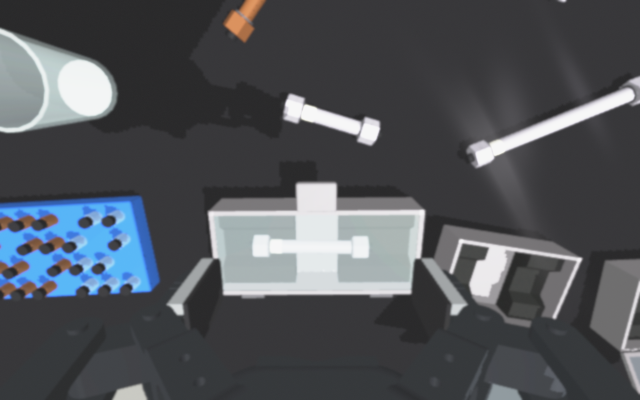

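Call:
arm_command:
  steps:
    - [[0,0,0.745,0,0,0,-1],[0,0,0.745,0,0,0,-1],[0,0,0.745,0,0,0,-1],[0,0,0.745,0,0,0,-1],[0,0,0.745,0,0,0,-1],[0,0,0.745,0,0,0,-1],[0,0,0.745,0,0,0,0.5],[0,0,0.745,0,0,0,0.5],[0,0,0.745,0,0,0,0.5],[0,0,0.745,0,0,0,0.5],[0,0,0.745,0,0,0,0.5],[0,0,0.745,0,0,0,0.5],[0,0,0.745,0,0,0,0.5],[0,0,0.745,0,0,0,0.5]]
  grip_force: 25

```text
t: 5.15
tcp_pos: [527.1, -310.0, 51.5]
ee_rot: [-0.046, 0.999, 0.0, -0.0]
force: [-2.7, 7.5, 8.7]
opening: 0.414
gripper_force: 26.8
```

Call:
arm_command:
  steps:
    - [[-0.006,0,-0.075,0,0,0,0.5],[-0.022,0,-0.148,0,0,0,0.5],[-0.049,0,-0.218,0,0,0,0.5],[-0.086,0,-0.284,0,0,0,0.5],[-0.132,0,-0.343,0,0,0,0.5],[-0.186,0,-0.396,0,0,0,0.5],[-0.247,0,-0.439,0,0,0,0.5],[-0.314,0,-0.474,0,0,0,0.5]]

```text
t: 6.15
tcp_pos: [589.7, -303.8, 146.6]
ee_rot: [-0.046, 0.999, 0.001, -0.001]
force: [-0.1, 8.3, -6.1]
opening: 0.417
gripper_force: 25.5
```

Call:
arm_command:
  steps:
    - [[-0.071,0,-0.024,0,0,0,0.5],[-0.145,0,-0.038,0,0,0,0.5],[-0.22,0,-0.04,0,0,0,0.5],[-0.295,0,-0.032,0,0,0,0.5],[-0.368,0,-0.013,0,0,0,0.5],[-0.368,0,-0.013,0,0,0,0.5],[-0.368,0,-0.013,0,0,0,0.5]]

```text
t: 7.02
tcp_pos: [663.5, -296.6, 149.8]
ee_rot: [-0.046, 0.999, 0.001, 0.0]
force: [-0.6, 13.1, 5.8]
opening: 0.411
gripper_force: 26.9
```

Call:
arm_command:
  steps:
    - [[0,0,0,0,0,0,-0.6],[0,0,0,0,0,0,-0.6],[0,0,0,0,0,0,-0.6],[0,0,0,0,0,0,-0.6],[0,0,0,0,0,0,-0.6],[0,0,-0.5,0,0,0,-0.6],[0,0,-0.5,0,0,0,-0.6],[0,0,-0.5,0,0,0,-0.6],[0,0,-0.5,0,0,0,-0.6]]

```text
t: 8.15
tcp_pos: [662.8, -298.1, 247.7]
ee_rot: [-0.046, 0.999, 0.0, -0.0]
force: [0.0, -0.4, -0.3]
opening: 0.799
gripper_force: 0.0
```

```bash
python3 - <<'E'
from h import *
cv2.imwrite("pics/s1.png",manip.get_image("side"))
from plan import *
c,p=C["150"]; q=p-90
plan((663.6,-297.8,248.5,5.3),[
 [(570,-300,240,-30,.15,6)],[(570,-300,180,-60,.15,5),(*c,120,q,.15,5)],
 [(*c,41,q,.15,6),(*c,41,q,1,6)],[(*c,200,q,1,6)]])
E
```

```text
[[[0.467,0.032,0.042,0,0,0.392,0.15],[0.467,0.032,0.042,0,0,0.392,0.15],[0.467,0.032,0.042,0,0,0.392,0.15],[0.467,0.032,0.042,0,0,0.392,0.15],[0.467,0.032,0.042,0,0,0.392,0.15],[0.467,0.032,0.042,0,0,0.392,0.15]]] 6
[[[0.0,0.0,0.3,0,0,0.334,0.15],[0.0,0.0,0.3,0,0,0.334,0.15],[0.0,0.0,0.3,0,0,0.334,0.15],[0.0,0.0,0.3,0,0,0.334,0.15],[0.0,0.0,0.3,0,0,0.334,0.15],[-0.088,0.023,0.6,0,0,0.608,0.15],[-0.088,0.023,0.6,0,0,0.608,0.15],[-0.088,0.023,0.6,0,0,0.608,0.15],[-0.088,0.023,0.6,0,0,0.608,0.15],[-0.088,0.023,0.6,0,0,0.608,0.15]]] 10
[[[-0.0,0.0,0.395,0,0,-0.0,0.15],[-0.0,0.0,0.395,0,0,-0.0,0.15],[-0.0,0.0,0.395,0,0,-0.0,0.15],[-0.0,0.0,0.395,0,0,-0.0,0.15],[-0.0,0.0,0.395,0,0,-0.0,0.15],[-0.0,0.0,0.395,0,0,-0.0,0.15],[-0.0,0.0,0.395,0,0,-0.0,1],[-0.0,0.0,0.395,0,0,-0.0,1],[-0.0,0.0,0.395,0,0,-0.0,1],[-0.0,0.0,0.395,0,0,-0.0,1],[-0.0,0.0,0.395,0,0,-0.0,1],[-0.0,0.0,0.395,0,0,-0.0,1]]] 12
[[[-0.0,0.0,-0.794,0,0,-0.0,1],[-0.0,0.0,-0.794,0,0,-0.0,1],[-0.0,0.0,-0.794,0,0,-0.0,1],[-0.0,0.0,-0.794,0,0,-0.0,1],[-0.0,0.0,-0.794,0,0,-0.0,1],[-0.0,0.0,-0.794,0,0,-0.0,1]]] 6
end [587.55, -304.86, 199.9, -84.7]
```

View pics/s1.png

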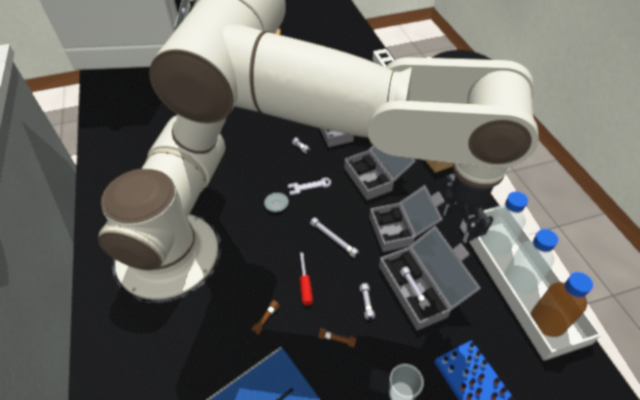

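The side view shows the lid leaning back open around (445,265) and column_100 in the case at (413,286). Now moving in to pick it.

Call:
arm_command:
  steps:
    - [[0.467,0.032,0.042,0,0,0.392,0.15],[0.467,0.032,0.042,0,0,0.392,0.15],[0.467,0.032,0.042,0,0,0.392,0.15],[0.467,0.032,0.042,0,0,0.392,0.15],[0.467,0.032,0.042,0,0,0.392,0.15],[0.467,0.032,0.042,0,0,0.392,0.15]]
  grip_force: 40

```text
t: 8.95
tcp_pos: [569.3, -300.2, 239.4]
ee_rot: [0.258, 0.966, 0.0, -0.001]
force: [-1.0, -0.2, 1.0]
opening: 0.428
gripper_force: 0.0
```

Call:
arm_command:
  steps:
    - [[0,0,0.3,0,0,0.334,0.15],[0,0,0.3,0,0,0.334,0.15],[0,0,0.3,0,0,0.334,0.15],[0,0,0.3,0,0,0.334,0.15],[0,0,0.3,0,0,0.334,0.15],[-0.088,0.023,0.6,0,0,0.608,0.15],[-0.088,0.023,0.6,0,0,0.608,0.15],[-0.088,0.023,0.6,0,0,0.608,0.15],[-0.088,0.023,0.6,0,0,0.608,0.15],[-0.088,0.023,0.6,0,0,0.608,0.15]]

```text
t: 10.2
tcp_pos: [587.0, -305.1, 120.3]
ee_rot: [0.673, 0.74, -0.0, 0.0]
force: [0.2, -0.3, 0.0]
opening: 0.427
gripper_force: 0.0
```

```bash
cat >> h.py <<'E'
def wproj(o,P):
    c=manip.camera_info("wrist"); t=R.from_quat(o["ee_rot"]).as_matrix().T@(np.array(P)-o["tcp_pos"])
    q=np.linalg.inv(c["tool_from_camera"])@[*t,1]; u=c["camera_matrix"]@q[:3]; return (u[:2]/u[2]).round(1)
E
python3 - <<'E'
from h import *
from plan import *
o=manip.get_obs(); im=manip.get_image("wrist"); cv2.imwrite("pics/w2.png",im); print(o["tcp_pos"],o["opening"])
c,p=C["150"]
for n,dx,dy,z in [("grasp",0,0,25),("L",0,49-5.5,30),("R",0,-49-5.5,30)]: print(n,wproj(o,[*case(c,p,dx,dy),z]))
E
```

```text
[ 586.9533086  -305.14759877  120.2744529 ] 0.4269238554651779
grasp [318.  215.3]
L [318.2 154.4]
R [317.7 287.6]
```

View pics/w2.png

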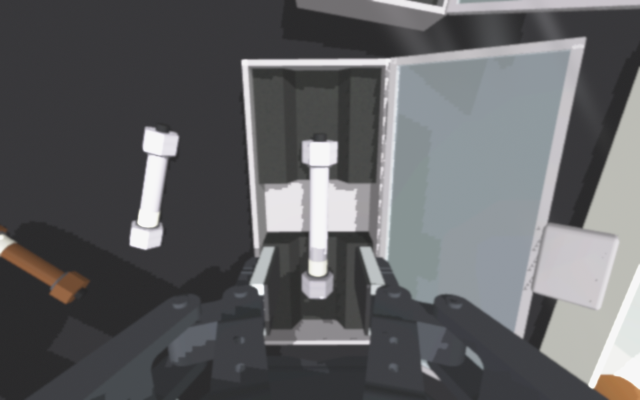

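Call:
arm_command:
  steps:
    - [[0,0,0.395,0,0,0,0.15],[0,0,0.395,0,0,0,0.15],[0,0,0.395,0,0,0,0.15],[0,0,0.395,0,0,0,0.15],[0,0,0.395,0,0,0,0.15],[0,0,0.395,0,0,0,1],[0,0,0.395,0,0,0,1],[0,0,0.395,0,0,0,1],[0,0,0.395,0,0,0,1],[0,0,0.395,0,0,0,1],[0,0,0.395,0,0,0,1]]

```text
t: 11.62
tcp_pos: [587.2, -305.3, 42.0]
ee_rot: [0.674, 0.739, 0.0, 0.0]
force: [-1.7, 1.2, 6.5]
opening: 0.128
gripper_force: 39.0
```

```bash
python3 - <<'E'
from plan import *
c,p=C["100"]; q=p-90; T=case(c,p,0,4)
plan((587.55,-304.86,41,-84.7),[
 [(587.55,-304.86,200,-84.7,1,6),(595,-170,200,-84,1,4)],
 [(605,20,200,-83,1,5)],[(*T,200,q,1,5),(*T,120,q,1,5)]])
E
```

```text
[[[0.0,0.0,-0.795,0,0,-0.0,1],[0.0,0.0,-0.795,0,0,-0.0,1],[0.0,0.0,-0.795,0,0,-0.0,1],[0.0,0.0,-0.795,0,0,-0.0,1],[0.0,0.0,-0.795,0,0,-0.0,1],[0.0,0.0,-0.795,0,0,-0.0,1],[0.668,0.099,-0.795,0,0,-0.008,1],[0.668,0.099,-0.795,0,0,-0.008,1],[0.668,0.099,-0.795,0,0,-0.008,1],[0.668,0.099,-0.795,0,0,-0.008,1]]] 10
[[[0.939,0.15,0.0,0,0,-0.011,1],[0.939,0.15,0.0,0,0,-0.011,1],[0.939,0.15,0.0,0,0,-0.011,1],[0.939,0.15,0.0,0,0,-0.011,1],[0.939,0.15,0.0,0,0,-0.011,1]]] 5
[[[0.37,0.113,0.0,0,0,-0.003,1],[0.37,0.113,0.0,0,0,-0.003,1],[0.37,0.113,0.0,0,0,-0.003,1],[0.37,0.113,0.0,0,0,-0.003,1],[0.37,0.113,0.0,0,0,-0.003,1],[0.37,0.113,0.4,0,0,-0.003,1],[0.37,0.113,0.4,0,0,-0.003,1],[0.37,0.113,0.4,0,0,-0.003,1],[0.37,0.113,0.4,0,0,-0.003,1],[0.37,0.113,0.4,0,0,-0.003,1]]] 10
end [618.46, 96.11, 120.0, -82.72]
```

Call:
arm_command:
  steps:
    - [[0,0,-0.1,0,0,0,1],[0,0,-0.2,0,0,0,1],[0,0,-0.4,0,0,0,1],[0,0,-0.6,0,0,0,1],[0,0,-0.795,0,0,0,1],[0,0,-0.795,0,0,0,1],[0.668,0.099,-0.795,0,0,-0.008,1],[0.668,0.099,-0.795,0,0,-0.008,1],[0.668,0.099,-0.795,0,0,-0.008,1],[0.668,0.099,-0.795,0,0,-0.008,1]]

```text
t: 12.88
tcp_pos: [594.4, -169.9, 200.4]
ee_rot: [0.669, 0.743, -0.0, 0.0]
force: [0.7, -0.0, -1.8]
opening: 0.125
gripper_force: 39.5
```

Call:
arm_command:
  steps:
    - [[0.939,0.15,0,0,0,-0.011,1],[0.939,0.15,0,0,0,-0.011,1],[0.939,0.15,0,0,0,-0.011,1],[0.939,0.15,0,0,0,-0.011,1],[0.939,0.15,0,0,0,-0.011,1]]

```text
t: 13.5
tcp_pos: [605.0, 18.5, 199.9]
ee_rot: [0.663, 0.749, -0.0, 0.0]
force: [0.2, -0.6, -2.1]
opening: 0.124
gripper_force: 39.5
```

Call:
arm_command:
  steps:
    - [[0.37,0.113,0,0,0,-0.003,1],[0.37,0.113,0,0,0,-0.003,1],[0.37,0.113,0,0,0,-0.003,1],[0.37,0.113,0,0,0,-0.003,1],[0.37,0.113,0.4,0,0,-0.003,1],[0.37,0.113,0.4,0,0,-0.003,1],[0.37,0.113,0.4,0,0,-0.003,1],[0.37,0.113,0.4,0,0,-0.003,1]]

```text
t: 14.5
tcp_pos: [619.1, 95.5, 122.2]
ee_rot: [0.661, 0.75, 0.001, 0.001]
force: [0.1, 0.8, -1.5]
opening: 0.126
gripper_force: 39.5
```

```bash
python3 - <<'E'
from h import *
from plan import *
o=manip.get_obs(); im=manip.get_image("wrist"); cv2.imwrite("pics/w3.png",im); print(o["tcp_pos"],o["opening"])
c,p=C["100"]
for n,dx,dy,z in [("ctr",0,0,25),("rim far L",-43,73,40),("rim far R",43,73,40),("rim nearR",43,-73,40),("slot+",0,22,3),("slot-",0,-22,3)]: print(n,wproj(o,[*case(c,p,dx,dy),z]))
for s in(45+4,-45-4): print("col hex",wproj(o,[*case(c,p,0,s),105]))
E
```

```text
[619.11784858  95.51137874 122.22790186] 0.126472663603969
ctr [315.9 219.1]
rim far L [244.4 113.1]
rim far R [387.  112.9]
rim nearR [374.8 319.8]
slot+ [315.9 182. ]
slot- [316.  235.9]
col hex [315.7 173.4]
col hex [316.1 359.7]
```

View pics/w3.png

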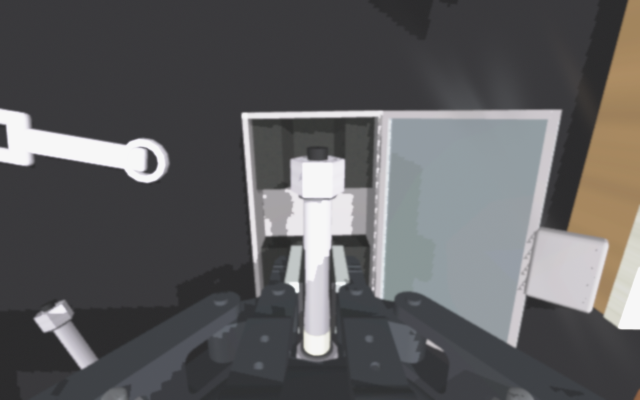

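Call:
arm_command:
  steps:
    - [[0,0,0.1,0,0,0,1],[0,0,0.2,0,0,0,1],[0,0,0.3,0,0,0,1],[0,0,0.35,0,0,0,1],[0,0,0.385,0,0,0,1],[0,0,0.385,0,0,0,1],[0,0,0.385,0,0,0,1]]

```text
t: 15.42
tcp_pos: [618.5, 95.8, 43.6]
ee_rot: [0.661, 0.75, 0.0, 0.0]
force: [-0.7, 0.1, -1.9]
opening: 0.125
gripper_force: 39.7
```

Call:
arm_command:
  steps:
    - [[0,0,0.01,0,0,0,1],[0,0,0.01,0,0,0,1],[0,0,0.01,0,0,0,0.15],[0,0,0.01,0,0,0,0.15],[0,0,0.01,0,0,0,0.15],[0,0,0.01,0,0,0,0.15],[0,0,-0.79,0,0,0,0.15],[0,0,-0.79,0,0,0,0.15],[0,0,-0.79,0,0,0,0.15],[0,0,-0.79,0,0,0,0.15],[0,0,-0.79,0,0,0,0.15]]

```text
t: 16.8
tcp_pos: [617.9, 95.8, 200.2]
ee_rot: [0.661, 0.75, -0.0, -0.0]
force: [-0.2, -0.2, -0.1]
opening: 0.424
gripper_force: 0.0
```

```bash
python3 - <<'E'
from h import *
from plan import *
o=manip.get_obs(); print(o["tcp_pos"],o["force"]); cv2.imwrite("pics/w4.png",manip.get_image("wrist"))
plan((618.46,96.11,199,-82.7),[
 [(530,0,200,-70,-.3,5)],[(450,-92,180,-62,-.3,5)]])
E
```

```text
[617.91819234  95.78494726 200.23069292] [-0.22962907 -0.24169793 -0.10374746]
[[[-0.42,-0.5,-0.005,0,0,-0.141,-0.3],[-0.42,-0.5,-0.005,0,0,-0.141,-0.3],[-0.42,-0.5,-0.005,0,0,-0.141,-0.3],[-0.42,-0.5,-0.005,0,0,-0.141,-0.3],[-0.42,-0.5,-0.005,0,0,-0.141,-0.3]]] 5
[[[-0.296,-0.533,0.1,0,0,-0.089,-0.3],[-0.296,-0.533,0.1,0,0,-0.089,-0.3],[-0.296,-0.533,0.1,0,0,-0.089,-0.3],[-0.296,-0.533,0.1,0,0,-0.089,-0.3],[-0.296,-0.533,0.1,0,0,-0.089,-0.3]]] 5
end [450.0, -91.99, 180.0, -62.0]
```

View pics/w4.png

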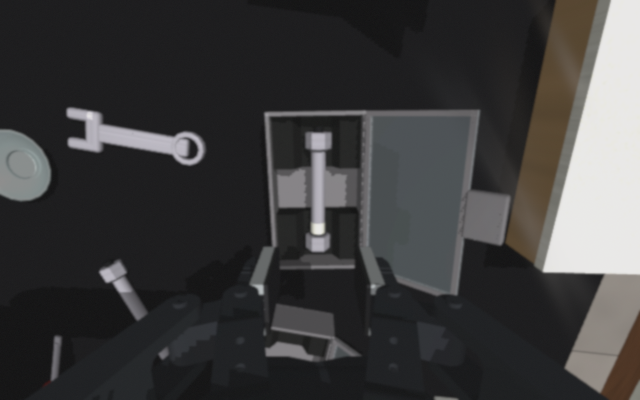

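column_100 lies straight in case_100's trough, hexes at (318,140) and (318,242), clear of both end walls (rows 112 and 266). On to column_150.

Call:
arm_command:
  steps:
    - [[-0.42,-0.5,-0.005,0,0,-0.141,-0.3],[-0.42,-0.5,-0.005,0,0,-0.141,-0.3],[-0.42,-0.5,-0.005,0,0,-0.141,-0.3],[-0.42,-0.5,-0.005,0,0,-0.141,-0.3],[-0.42,-0.5,-0.005,0,0,-0.141,-0.3]]

```text
t: 17.48
tcp_pos: [530.1, 0.5, 201.6]
ee_rot: [0.574, 0.819, -0.0, -0.0]
force: [-0.4, -0.2, -0.9]
opening: 0.649
gripper_force: 0.0
```

Call:
arm_command:
  steps:
    - [[-0.296,-0.533,0.1,0,0,-0.089,-0.3],[-0.296,-0.533,0.1,0,0,-0.089,-0.3],[-0.296,-0.533,0.1,0,0,-0.089,-0.3],[-0.296,-0.533,0.1,0,0,-0.089,-0.3],[-0.296,-0.533,0.1,0,0,-0.089,-0.3]]

```text
t: 18.1
tcp_pos: [450.4, -91.2, 182.1]
ee_rot: [0.515, 0.857, 0.0, -0.0]
force: [-0.2, -0.2, 0.9]
opening: 0.649
gripper_force: 0.0
```

```bash
python3 - <<'E'
from h import *
from plan import *
o=manip.get_obs(); print(o["tcp_pos"],o["force"]); cv2.imwrite("pics/w5.png",manip.get_image("wrist"))
for s in (74,-74): print(wproj(o,[*case((449.9,-91.9),28,0,s),12]))
E
```

```text
[450.36461464 -91.23844368 182.13112932] [-0.22053767 -0.15246091  0.92308708]
[316.1 106.8]
[316.1 262.5]
```

View pics/w5.png

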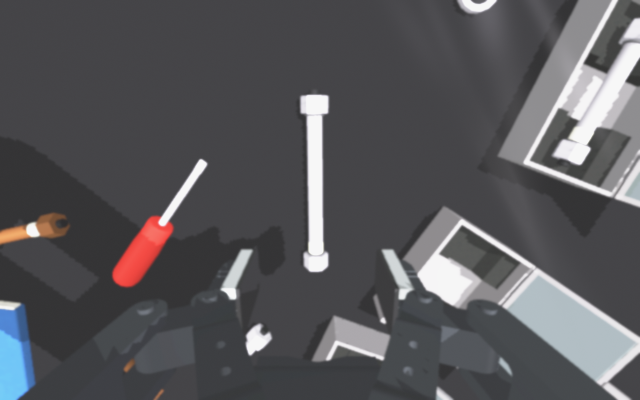

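Hexes at (314,104) and (316,260), within 2 mm of prediction. Grasp and carry.

```bash
python3 - <<'E'
from plan import *
c,p=C["150"]; q=p-90; T=case(c,p,0,-1.5)
plan((450,-92,25,-62),[
 [(450,-92,180,-62,1,5),(490,-200,200,-70,1,4)],
 [(*T,200,q,1,5),(*T,100,q,1,4)],[(*T,70,q,1,1),(*T,50,q,1,1),(*T,42,q,1,3)]])
E
```

```text
[[[0.0,0.0,-0.775,0,0,-0.0,1],[0.0,0.0,-0.775,0,0,-0.0,1],[0.0,0.0,-0.775,0,0,-0.0,1],[0.0,0.0,-0.775,0,0,-0.0,1],[0.0,0.0,-0.775,0,0,-0.0,1],[-0.571,-0.077,-0.875,0,0,0.089,1],[-0.571,-0.077,-0.875,0,0,0.089,1],[-0.571,-0.077,-0.875,0,0,0.089,1],[-0.571,-0.077,-0.875,0,0,0.089,1]]] 9
[[[-0.667,0.277,0.0,0,0,0.163,1],[-0.667,0.277,0.0,0,0,0.163,1],[-0.667,0.277,0.0,0,0,0.163,1],[-0.667,0.277,0.0,0,0,0.163,1],[-0.667,0.277,0.0,0,0,0.163,1],[-0.667,0.277,0.5,0,0,0.163,1],[-0.667,0.277,0.5,0,0,0.163,1],[-0.667,0.277,0.5,0,0,0.163,1],[-0.667,0.277,0.5,0,0,0.163,1]]] 9
[[[0.0,0.0,0.15,0,0,0.0,1],[0.0,0.0,0.25,0,0,0.0,1],[0.0,0.0,0.29,0,0,0.0,1],[0.0,0.0,0.29,0,0,0.0,1],[0.0,0.0,0.29,0,0,0.0,1]]] 5
end [587.68, -306.49, 42.0, -84.68]
```

Call:
arm_command:
  steps:
    - [[0,0,0.25,0,0,0,-0.3],[0,0,0.5,0,0,0,-0.3],[0,0,0.7,0,0,0,-0.3],[0,0,0.775,0,0,0,-0.3],[0,0,0.775,0,0,0,-0.3],[0,0,0.775,0,0,0,1],[0,0,0.775,0,0,0,1],[0,0,0.775,0,0,0,1],[0,0,0.775,0,0,0,1],[0,0,0.775,0,0,0,1],[0,0,0.775,0,0,0,1],[0,0,0.775,0,0,0,1]]

```text
t: 19.65
tcp_pos: [450.1, -92.3, 28.2]
ee_rot: [0.516, 0.857, 0.0, 0.001]
force: [-1.2, 0.4, 9.3]
opening: 0.132
gripper_force: 39.0
```

Call:
arm_command:
  steps:
    - [[0,0,-0.1,0,0,0,1],[0,0,-0.3,0,0,0,1],[0,0,-0.6,0,0,0,1],[0,0,-0.775,0,0,0,1],[0,0,-0.775,0,0,0,1],[-0.571,-0.077,-0.875,0,0,0.089,1],[-0.571,-0.077,-0.875,0,0,0.089,1],[-0.571,-0.077,-0.875,0,0,0.089,1],[-0.571,-0.077,-0.875,0,0,0.089,1]]

```text
t: 20.78
tcp_pos: [488.9, -200.0, 200.8]
ee_rot: [0.574, 0.819, -0.0, -0.001]
force: [-0.0, 1.0, -3.1]
opening: 0.129
gripper_force: 39.8
```

Call:
arm_command:
  steps:
    - [[-0.667,0.277,0,0,0,0.163,1],[-0.667,0.277,0,0,0,0.163,1],[-0.667,0.277,0,0,0,0.163,1],[-0.667,0.277,0,0,0,0.163,1],[-0.667,0.277,0,0,0,0.163,1],[-0.667,0.277,0.5,0,0,0.163,1],[-0.667,0.277,0.5,0,0,0.163,1],[-0.667,0.277,0.5,0,0,0.163,1],[-0.667,0.277,0.5,0,0,0.163,1]]

```text
t: 21.9
tcp_pos: [587.5, -306.7, 104.5]
ee_rot: [0.674, 0.739, 0.0, 0.001]
force: [-0.4, -0.7, -1.9]
opening: 0.126
gripper_force: 39.8
```

```bash
python3 - <<'E'
from h import *
from plan import *
o=manip.get_obs(); print(o["tcp_pos"],o["opening"]); cv2.imwrite("pics/w6.png",manip.get_image("wrist"))
E
```

```text
[ 587.48067229 -306.69309943  104.51692589] 0.12570378857171924
```

View pics/w6.png

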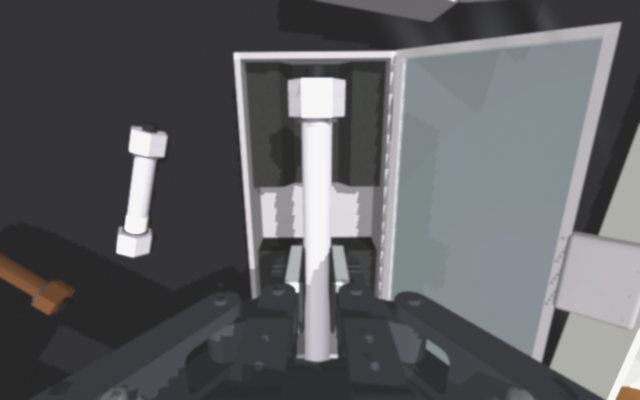

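Column_150 (hex at (316,97)) is aligned over case_150's trough. Lowering and releasing.

Call:
arm_command:
  steps:
    - [[0,0,0.15,0,0,0,1],[0,0,0.22,0,0,0,1],[0,0,0.27,0,0,0,1],[0,0,0.29,0,0,0,1],[0,0,0.29,0,0,0,1],[0,0,0.29,0,0,0,1]]

```text
t: 22.7
tcp_pos: [587.2, -306.9, 44.8]
ee_rot: [0.674, 0.739, 0.0, 0.0]
force: [-0.3, 0.4, -2.5]
opening: 0.125
gripper_force: 40.0
```

Call:
arm_command:
  steps:
    - [[0,0,0.01,0,0,0,1],[0,0,0.01,0,0,0,1],[0,0,0.01,0,0,0,0.15],[0,0,0.01,0,0,0,0.15],[0,0,0.01,0,0,0,0.15],[0,0,0.01,0,0,0,0.15],[0,0,-0.79,0,0,0,0.15],[0,0,-0.79,0,0,0,0.15],[0,0,-0.79,0,0,0,0.15],[0,0,-0.79,0,0,0,0.15],[0,0,-0.79,0,0,0,0.15]]

```text
t: 24.08
tcp_pos: [586.7, -306.6, 201.2]
ee_rot: [0.674, 0.739, -0.0, -0.001]
force: [-0.4, 0.2, -0.8]
opening: 0.423
gripper_force: 0.0
```

```bash
python3 - <<'E'
from h import *
from plan import *
cv2.imwrite("pics/w7.png",manip.get_image("wrist"))
plan((587.68,-306.49,198,-84.7),[[(466,-303,178,-101,-.3,6)]])
E
```

```text
[[[0.074,-0.604,0.1,0,0,0.181,-0.3],[0.074,-0.604,0.1,0,0,0.181,-0.3],[0.074,-0.604,0.1,0,0,0.181,-0.3],[0.074,-0.604,0.1,0,0,0.181,-0.3],[0.074,-0.604,0.1,0,0,0.181,-0.3],[0.074,-0.604,0.1,0,0,0.181,-0.3]]] 6
end [466.03, -302.91, 178.0, -100.99]
```

View pics/w7.png

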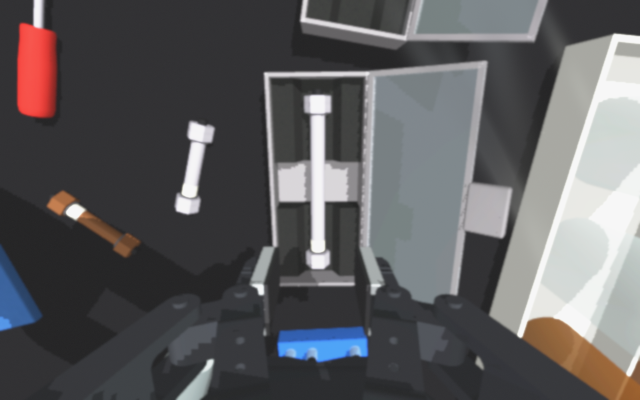

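column_150 is seated straight in case_150: hexes at (318,104) and (317,258), inside end walls at rows 75 and 285. Next, column_75, checked numerically.

Call:
arm_command:
  steps:
    - [[0.074,-0.604,0.1,0,0,0.181,-0.3],[0.074,-0.604,0.1,0,0,0.181,-0.3],[0.074,-0.604,0.1,0,0,0.181,-0.3],[0.074,-0.604,0.1,0,0,0.181,-0.3],[0.074,-0.604,0.1,0,0,0.181,-0.3],[0.074,-0.604,0.1,0,0,0.181,-0.3]]

```text
t: 24.88
tcp_pos: [466.0, -303.1, 181.9]
ee_rot: [0.772, 0.636, -0.0, -0.0]
force: [-0.6, 0.1, 0.1]
opening: 0.649
gripper_force: 0.0
```

```bash
cat >> h.py <<'E'
def chk(name,ctr,yaw,half):
    """compare predicted column outline with the bright blob near it in the wrist image"""
    from plan import case
    o=manip.get_obs(); im=manip.get_image("wrist"); cv2.imwrite(f"pics/{name}.png",im)
    pc=wproj(o,[*ctr,12]); e=[wproj(o,[*case(ctr,yaw,0,s*half),12]) for s in(1,-1)]
    n,l,st,ce=cv2.connectedComponentsWithStats((im.min(2)>130).astype(np.uint8))
    print("tcp",o["tcp_pos"].round(1),"pred ctr",pc,"hexes",e)
    for i in range(1,n):
        if st[i,4]>100 and np.hypot(*(ce[i]-pc))<60:
            r=cv2.minAreaRect(np.argwhere(l==i)[:,::-1].astype(np.float32)); print("blob",ce[i].round(1),st[i],r)
E
python3 - <<'E'
from h import *
from plan import *
chk("w8",(466,-303.1),-11,36.5)
c,p=C["75"]; q=p-90; T=case(c,p,0,0)
plan((466,-303,23,-101),[
 [(466,-303,190,-101,1,5)],[(540,-210,200,-98,1,5)],
 [(*T,200,q,1,5),(*T,100,q,1,5)],[(*T,70,q,1,1),(*T,50,q,1,1),(*T,42,q,1,3)]])
E
```

```text
tcp [ 466.  -303.1  181.9] pred ctr [317.1 189.6] hexes [array([317.1, 150. ]), array([317.1, 226.6])]
blob [315.5 186.5] [ 302  139   28   98 1937] ((315.5, 187.5), (97.0, 27.0), 90.0)
[[[0.0,0.0,-0.835,0,0,-0.0,1],[0.0,0.0,-0.835,0,0,-0.0,1],[0.0,0.0,-0.835,0,0,-0.0,1],[0.0,0.0,-0.835,0,0,-0.0,1],[0.0,0.0,-0.835,0,0,-0.0,1]]] 5
[[[0.527,0.274,-0.05,0,0,-0.033,1],[0.527,0.274,-0.05,0,0,-0.033,1],[0.527,0.274,-0.05,0,0,-0.033,1],[0.527,0.274,-0.05,0,0,-0.033,1],[0.527,0.274,-0.05,0,0,-0.033,1]]] 5
[[[0.519,0.276,0.0,0,0,-0.045,1],[0.519,0.276,0.0,0,0,-0.045,1],[0.519,0.276,0.0,0,0,-0.045,1],[0.519,0.276,0.0,0,0,-0.045,1],[0.519,0.276,0.0,0,0,-0.045,1],[0.519,0.276,0.5,0,0,-0.045,1],[0.519,0.276,0.5,0,0,-0.045,1],[0.519,0.276,0.5,0,0,-0.045,1],[0.519,0.276,0.5,0,0,-0.045,1],[0.519,0.276,0.5,0,0,-0.045,1]]] 10
[[[0.0,-0.0,0.15,0,0,0.0,1],[0.0,-0.0,0.25,0,0,0.0,1],[0.0,-0.0,0.29,0,0,0.0,1],[0.0,-0.0,0.29,0,0,0.0,1],[0.0,-0.0,0.29,0,0,0.0,1]]] 5
end [609.06, -114.92, 42.0, -93.98]
```

Call:
arm_command:
  steps:
    - [[0,0,0.25,0,0,0,-0.3],[0,0,0.5,0,0,0,-0.3],[0,0,0.7,0,0,0,-0.3],[0,0,0.77,0,0,0,-0.3],[0,0,0.77,0,0,0,-0.3],[0,0,0.77,0,0,0,1],[0,0,0.77,0,0,0,1],[0,0,0.77,0,0,0,1],[0,0,0.77,0,0,0,1],[0,0,0.77,0,0,0,1],[0,0,0.77,0,0,0,1],[0,0,0.77,0,0,0,1]]

```text
t: 26.42
tcp_pos: [465.7, -303.5, 29.4]
ee_rot: [0.772, 0.636, 0.0, 0.001]
force: [-0.9, 1.3, 8.1]
opening: 0.126
gripper_force: 39.1
```

Call:
arm_command:
  steps:
    - [[0,0,-0.1,0,0,0,1],[0,0,-0.3,0,0,0,1],[0,0,-0.6,0,0,0,1],[0,0,-0.83,0,0,0,1],[0,0,-0.83,0,0,0,1]]

```text
t: 27.05
tcp_pos: [466.2, -303.9, 198.3]
ee_rot: [0.772, 0.636, 0.001, 0.003]
force: [-0.5, -0.3, -1.2]
opening: 0.123
gripper_force: 39.5
```

Call:
arm_command:
  steps:
    - [[0.527,0.274,-0.05,0,0,-0.033,1],[0.527,0.274,-0.05,0,0,-0.033,1],[0.527,0.274,-0.05,0,0,-0.033,1],[0.527,0.274,-0.05,0,0,-0.033,1],[0.527,0.274,-0.05,0,0,-0.033,1]]

```text
t: 27.68
tcp_pos: [538.6, -210.9, 203.7]
ee_rot: [0.756, 0.655, -0.0, -0.0]
force: [-0.4, -0.0, -1.3]
opening: 0.125
gripper_force: 39.6
```

Call:
arm_command:
  steps:
    - [[0.519,0.276,0,0,0,-0.045,1],[0.519,0.276,0,0,0,-0.045,1],[0.519,0.276,0,0,0,-0.045,1],[0.519,0.276,0,0,0,-0.045,1],[0.519,0.276,0,0,0,-0.045,1],[0.519,0.276,0.5,0,0,-0.045,1],[0.519,0.276,0.5,0,0,-0.045,1],[0.519,0.276,0.5,0,0,-0.045,1],[0.519,0.276,0.5,0,0,-0.045,1],[0.519,0.276,0.5,0,0,-0.045,1]]

```text
t: 28.92
tcp_pos: [609.3, -115.6, 106.3]
ee_rot: [0.732, 0.682, 0.001, 0.001]
force: [-0.6, 0.5, -1.4]
opening: 0.129
gripper_force: 39.7
```

Call:
arm_command:
  steps:
    - [[0,0,0.15,0,0,0,1],[0,0,0.24,0,0,0,1],[0,0,0.28,0,0,0,1],[0,0,0.3,0,0,0,1],[0,0,0.3,0,0,0,1],[0,0,0.3,0,0,0,1]]

```text
t: 29.68
tcp_pos: [608.8, -115.2, 44.7]
ee_rot: [0.731, 0.682, 0.0, 0.0]
force: [-0.8, 0.5, -1.9]
opening: 0.126
gripper_force: 39.8
```

Call:
arm_command:
  steps:
    - [[0,0,0.004,0,0,0,1],[0,0,0.004,0,0,0,0.15],[0,0,0.004,0,0,0,0.15],[0,0,0.004,0,0,0,0.15],[0,0,0.004,0,0,0,0.15],[0,0,-0.79,0,0,0,0.15],[0,0,-0.79,0,0,0,0.15],[0,0,-0.79,0,0,0,0.15],[0,0,-0.79,0,0,0,0.15],[0,0,-0.79,0,0,0,0.15]]

```text
t: 30.92
tcp_pos: [608.2, -115.0, 201.3]
ee_rot: [0.731, 0.682, -0.0, -0.0]
force: [-0.3, -0.2, -0.3]
opening: 0.427
gripper_force: 0.0
```

```bash
python3 - <<'E'
from h import *
from plan import *
o=manip.get_obs(); print(o["tcp_pos"])
cv2.imwrite("pics/w9.png",manip.get_image("wrist"))
plan((609,-115,199,-94),[[(570,60,200,-88,-.3,5)],[(500,220,200,-75,-.3,6)],[(460.7,289.3,180,-65.6,-.3,6)]])
E
```

```text
[ 608.20819399 -114.99419949  201.25607406]
[[[0.859,-0.256,-0.005,0,0,-0.067,-0.3],[0.859,-0.256,-0.005,0,0,-0.067,-0.3],[0.859,-0.256,-0.005,0,0,-0.067,-0.3],[0.859,-0.256,-0.005,0,0,-0.067,-0.3],[0.859,-0.256,-0.005,0,0,-0.067,-0.3]]] 5
[[[0.812,-0.321,0.0,0,0,-0.144,-0.3],[0.812,-0.321,0.0,0,0,-0.144,-0.3],[0.812,-0.321,0.0,0,0,-0.144,-0.3],[0.812,-0.321,0.0,0,0,-0.144,-0.3],[0.812,-0.321,0.0,0,0,-0.144,-0.3],[0.812,-0.321,0.0,0,0,-0.144,-0.3]]] 6
[[[0.386,-0.1,0.1,0,0,-0.105,-0.3],[0.386,-0.1,0.1,0,0,-0.105,-0.3],[0.386,-0.1,0.1,0,0,-0.105,-0.3],[0.386,-0.1,0.1,0,0,-0.105,-0.3],[0.386,-0.1,0.1,0,0,-0.105,-0.3],[0.386,-0.1,0.1,0,0,-0.105,-0.3]]] 6
end [460.71, 289.38, 180.0, -65.56]
```

Call:
arm_command:
  steps:
    - [[0.859,-0.256,-0.005,0,0,-0.067,-0.3],[0.859,-0.256,-0.005,0,0,-0.067,-0.3],[0.859,-0.256,-0.005,0,0,-0.067,-0.3],[0.859,-0.256,-0.005,0,0,-0.067,-0.3],[0.859,-0.256,-0.005,0,0,-0.067,-0.3]]

```text
t: 31.6
tcp_pos: [569.3, 59.8, 202.2]
ee_rot: [0.694, 0.72, -0.001, -0.0]
force: [-0.2, -0.2, 0.2]
opening: 0.651
gripper_force: 0.0
```

Call:
arm_command:
  steps:
    - [[0.812,-0.321,0,0,0,-0.144,-0.3],[0.812,-0.321,0,0,0,-0.144,-0.3],[0.812,-0.321,0,0,0,-0.144,-0.3],[0.812,-0.321,0,0,0,-0.144,-0.3],[0.812,-0.321,0,0,0,-0.144,-0.3],[0.812,-0.321,0,0,0,-0.144,-0.3]]

```text
t: 32.35
tcp_pos: [500.3, 218.5, 202.8]
ee_rot: [0.61, 0.793, -0.0, -0.0]
force: [-0.6, 0.0, 0.8]
opening: 0.653
gripper_force: 0.0
```

Call:
arm_command:
  steps:
    - [[0.386,-0.1,0.1,0,0,-0.105,-0.3],[0.386,-0.1,0.1,0,0,-0.105,-0.3],[0.386,-0.1,0.1,0,0,-0.105,-0.3],[0.386,-0.1,0.1,0,0,-0.105,-0.3],[0.386,-0.1,0.1,0,0,-0.105,-0.3],[0.386,-0.1,0.1,0,0,-0.105,-0.3]]

```text
t: 33.1
tcp_pos: [460.8, 288.8, 183.2]
ee_rot: [0.542, 0.84, 0.0, 0.0]
force: [0.1, -0.0, 1.2]
opening: 0.653
gripper_force: 0.0
```

```bash
python3 - <<'E'
from h import *
from plan import *
chk("w10",(460.7,289.3),24.4,24)
c,p=C["50"]; q=p-90; T=case(c,p,0,0)
plan((460.7,289.3,26,-65.6),[
 [(460.7,289.3,190,-65.6,1,5)],[(*T,200,q,1,7),(*T,104,q,1,5)]])
E
```

```text
tcp [460.8 288.8 183.2] pred ctr [317.  188.9] hexes [array([317. , 163.2]), array([317. , 213.4])]
blob [316.4 188.1] [ 303  153   27   72 1488] ((316.0, 188.5), (71.0, 26.0), 90.0)
[[[0.0,0.0,-0.82,0,0,-0.0,1],[0.0,0.0,-0.82,0,0,-0.0,1],[0.0,0.0,-0.82,0,0,-0.0,1],[0.0,0.0,-0.82,0,0,-0.0,1],[0.0,0.0,-0.82,0,0,-0.0,1]]] 5
[[[-0.159,0.646,-0.05,0,0,0.267,1],[-0.159,0.646,-0.05,0,0,0.267,1],[-0.159,0.646,-0.05,0,0,0.267,1],[-0.159,0.646,-0.05,0,0,0.267,1],[-0.159,0.646,-0.05,0,0,0.267,1],[-0.159,0.646,-0.05,0,0,0.267,1],[-0.159,0.646,-0.05,0,0,0.267,1],[-0.159,0.646,0.43,0,0,0.267,1],[-0.159,0.646,0.43,0,0,0.267,1],[-0.159,0.646,0.43,0,0,0.267,1],[-0.159,0.646,0.43,0,0,0.267,1],[-0.159,0.646,0.43,0,0,0.267,1]]] 12
end [591.5, 313.71, 104.0, -89.63]
```

Call:
arm_command:
  steps:
    - [[0,0,0.25,0,0,0,-0.3],[0,0,0.5,0,0,0,-0.3],[0,0,0.7,0,0,0,-0.3],[0,0,0.775,0,0,0,-0.3],[0,0,0.775,0,0,0,-0.3],[0,0,0.775,0,0,0,1],[0,0,0.775,0,0,0,1],[0,0,0.775,0,0,0,1],[0,0,0.775,0,0,0,1],[0,0,0.775,0,0,0,1],[0,0,0.775,0,0,0,1],[0,0,0.775,0,0,0,1]]

```text
t: 34.65
tcp_pos: [460.9, 289.6, 29.3]
ee_rot: [0.542, 0.841, 0.001, 0.001]
force: [-1.4, -0.2, 9.1]
opening: 0.126
gripper_force: 39.1
```

Call:
arm_command:
  steps:
    - [[0,0,-0.1,0,0,0,1],[0,0,-0.3,0,0,0,1],[0,0,-0.6,0,0,0,1],[0,0,-0.82,0,0,0,1],[0,0,-0.82,0,0,0,1]]

```text
t: 35.28
tcp_pos: [461.4, 289.9, 196.1]
ee_rot: [0.542, 0.841, 0.003, 0.002]
force: [0.6, 0.3, -1.9]
opening: 0.122
gripper_force: 39.5
```

Call:
arm_command:
  steps:
    - [[-0.159,0.646,-0.05,0,0,0.267,1],[-0.159,0.646,-0.05,0,0,0.267,1],[-0.159,0.646,-0.05,0,0,0.267,1],[-0.159,0.646,-0.05,0,0,0.267,1],[-0.159,0.646,-0.05,0,0,0.267,1],[-0.159,0.646,-0.05,0,0,0.267,1],[-0.159,0.646,0.43,0,0,0.267,1],[-0.159,0.646,0.43,0,0,0.267,1],[-0.159,0.646,0.43,0,0,0.267,1],[-0.159,0.646,0.43,0,0,0.267,1],[-0.159,0.646,0.43,0,0,0.267,1]]

```text
t: 36.65
tcp_pos: [591.8, 314.1, 108.3]
ee_rot: [0.705, 0.71, 0.001, 0.001]
force: [-0.2, 0.5, -1.5]
opening: 0.125
gripper_force: 39.7
```

Call:
arm_command:
  steps:
    - [[0,0,0.15,0,0,0,1],[0,0,0.24,0,0,0,1],[0,0,0.29,0,0,0,1],[0,0,0.31,0,0,0,1],[0,0,0.31,0,0,0,1],[0,0,0.31,0,0,0,1]]

```text
t: 37.4
tcp_pos: [591.4, 313.9, 44.7]
ee_rot: [0.705, 0.709, 0.0, 0.0]
force: [0.6, -0.1, -0.7]
opening: 0.123
gripper_force: 39.8
```

Release, rise, and back off toward the robot so the overhead view is clear.

Call:
arm_command:
  steps:
    - [[0,0,0.004,0,0,0,1],[0,0,0.004,0,0,0,0.15],[0,0,0.004,0,0,0,0.15],[0,0,0.004,0,0,0,0.15],[0,0,0.004,0,0,0,0.15],[0,0,-0.8,0,0,0,0.15],[0,0,-0.8,0,0,0,0.15],[0,0,-0.8,0,0,0,0.15],[0,0,-0.8,0,0,0,0.15],[0,0,-0.8,0,0,0,0.15]]

```text
t: 38.65
tcp_pos: [590.9, 313.7, 203.1]
ee_rot: [0.705, 0.709, -0.001, -0.0]
force: [-0.2, 0.2, -0.9]
opening: 0.426
gripper_force: 0.0
```

Call:
arm_command:
  steps:
    - [[0,-1,0,0,0,0,0.15],[0,-1,0,0,0,0,0.15],[0,-1,0,0,0,0,0.15],[0,-1,0,0,0,0,0.15],[0,-1,0,0,0,0,0.15],[0,-1,0,0,0,0,0.15]]

```text
t: 39.4
tcp_pos: [392.2, 312.4, 203.6]
ee_rot: [0.705, 0.709, -0.0, 0.0]
force: [0.2, -0.4, 0.2]
opening: 0.425
gripper_force: 0.0
```

```bash
python3 - <<'E'
from h import *
o=manip.get_obs(); print(o["tcp_pos"],o["t"])
im=manip.get_image("top"); crop(im,110,40,390,200,2.05,"pics/t2.png"); w9=cv2.imread("pics/w9.png")
E
```

```text
[392.19406663 312.37374321 203.56416049] 39.4
```

View pics/t2.png

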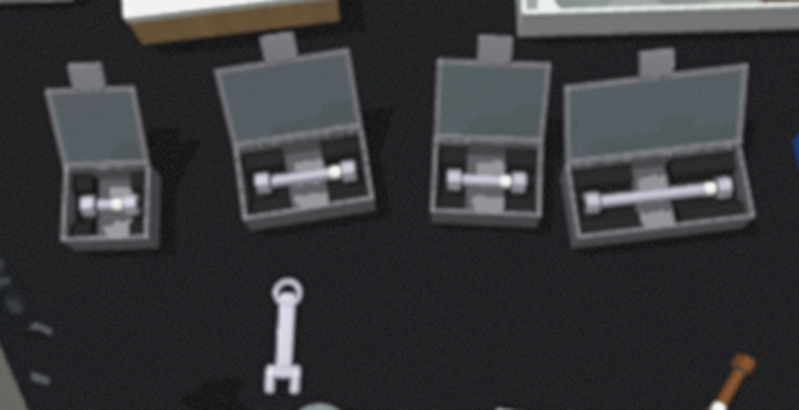

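All four columns lie in their own cases: (108,205), (305,176), (487,181) and (660,194). All lids, including case_150's at (655,110), are open.

```bash
python3 -c "
from workcell import manip
print(manip.close_job())"
```

```text
the job is handed in; nothing more can be done
None
```

The job is handed in at about 39 s of the 120 s: case_150's lid was swung open and stays open, column_100 came out of it, and the last overhead picture shows each of the four columns lying in its own case.

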